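# Slide the specimen plate home under the leaf spring of the laser stage

## Robot

A 7-joint arm with a two-finger parallel gripper is mounted at the origin on the work surface. World frame = base frame: x ahead of the robot, y to its left, z up, the work surface at z = 0. Lengths are in m, angles in rad, forces in N, time in s.
With the tool pointing down it reaches from about 0.4 to 0.875 m from the base axis. Payload 19.3 kg.
Tool frame: the origin (TCP) lies on the centre line of the jaws, within the pads' length; the fingertips stand 14 mm ahead of it and the grasp point (between the pads) lies 5 mm behind it; y points along the fingers, x is the direction in which the jaws open and shut, and the axes are right-handed (so a half turn about y gives the same grasp; the last joint's range is limited). The gripper opens to 85 mm and grips with 20 to 120 N. Pads are 22 mm wide; open, the fingers measure 114 mm over their backs; the gripper's body (76 mm by 85 mm) begins 54 mm behind the grasp point. The pads swing forward as they close: fully open they stand 13 mm farther back than shut.
Start: joints at [1.2, 0.521, -0.036, 1.599, 0.021, 1.021, -0.113], TCP at [0.185, -0.597, 0.245] pointing down, gripper open.
Joint ranges: [-2.91, 2.91], [-0.3, 2.13], [-1.5, 1.42], [0.17, 2.43], [-1.26, 4.41], [0.16, 1.93], [-2.52, 2.52]. Speed limits (rad/s): [1.89, 1.89, 2.39, 2.39, 3.01, 3.01, 3.01].

## Interface

Orientations are given as [roll, pitch, yaw] about the fixed x, y, z axes, in that order (R = Rz(yaw) Ry(pitch) Rx(roll)).
In Python, from workcell import monitor, grab_frame, workorder gives the robot as it stands.
- The arm moves only by the tool drive_tool, never from a script. Its argument "steps" is one flat list of numbers, 5 for each row, row after row: the finger opening in mm, from 0 to 85.4, then the shift along the world's x, y, z in mm, then the turn about the world's z in degrees. In form: [fingers, tx, ty, tz, twist, fingers, tx, ty, tz, twist, ...]. A call has exactly 5 rows; each row shifts and turns the commanded pose from where the row before left it; what a row does not reach is not made up. A row lasts 1/12 s, in which the tool goes at most 41.7 mm and 7.16 degrees, less where a joint would pass 70% of its speed; a pose out of reach is approached as far as the arm can. A call is refused whole if a number of a shift passes 41.7 or a number of a turn 7.16, either way. A call with a gripper value outside its range is refused whole. The fingers move at their own pace and stop on an object; "grip_force" is the grip in N (left out, the last holds). Time passes only in rows, so rows that do not move let the fingers close, or fill a call up. It gives the time, the measured TCP pose, the force and the opening at its end, in the units of the state.
- monitor.observe(): the state, without advancing time (a new reading comes with each control period).
- grab_frame(name): name is "side" or "top"; returns a dict with "frame" (480x640x3 uint8, red, green, blue), "vertical_fov" (degrees; the focal length in pixels is half the picture's height over the tangent of half this angle, whatever the lens; pixels are square), "cx", "cy" (the principal point, pixels), "xyz" and "orientation" of the camera in the world. Camera axes: x right, y down, z forward; pixel columns grow to the right and rows downward; lengths in m; the calibration is good to about 2 mm. A picture is of the moment at which its call begins. There is no depth.
- workorder.job_done(): hands the job in, once; it reports no verdict.
The state is a dict: "clock": time; "qpos": joint angles; "qd": joint speeds; "joint_efforts": joint torques, N m; "position": TCP position; "tool_rot": TCP orientation; "force": force on the tool from outside, world axes, zero at the start; "moment": the same for the moment, N m; "grip_width": finger opening in m.
Only numpy, scipy, OpenCV 4.12 (cv2) and the standard library are available. Lean on these libraries where they do the work, as an engineer would, in place of code of your own. Each camera call takes 0.05 s, during which the arm holds its last target. There are 200 camera calls.

## Task

The specimen plate lies loose in the loading end of the stage bolted to the optical table. With the fingertips press down hard on its black rubber grip pad and, keeping it pressed flat, slide it along the channel under the steel leaf spring until it is fully home against the stop, then take the hand away. Do not pick the plate up, do not touch the specimen in its middle, and leave the other things on the table where they are.

Things in the scene. Friction and masses are not known exactly. Their poses are not given: they have to be found in the camera images.
- stage: Low fixture bolted to the table: base 210 x 126 mm. Origin: centre of its underside, on the table; +x runs along its channel from the loading end to the stop, z up. Channel floor (slippery) 12 mm above the table, 63 mm wide, between black rails 17 mm above the table; a rear wall, 17 mm high too, closes the loading end at x = -97 mm. All heights here are above the table.
- stop (a point): Middle of the stop's face at the channel floor, at stage x = +75 mm. The stop is a steel bar 6 mm thick, 18 mm high. Behind it stands the spring block (stage x = +85 to +105 mm, 26 mm high), its clamp bar and screws up to 38 mm high. Axes as the stage's.
- plate: The specimen plate: loose aluminium plate 110 x 60 x 6 mm, about 140 g, flat in the channel with 1.5 mm play each side, its top 18 mm high. Origin: centre of its underside; x along its length to the stop. It starts 2 to 14 mm clear of the rear wall (plate x = -40 to -28 mm in the stage's frame); home, its front edge on the stop, is plate x = +20 mm in the stage's frame.
- pad: Black ribbed rubber grip pad on the rear of the plate's top, 32 mm along the plate x 44 mm wide x 1 mm, fixed to it, friction about 1; its top is 19 mm high. Origin: centre of its underside, 38 mm behind the plate's centre. Pressed lightly, the finger slips on it when the plate meets the spring: 10 N down is about the least that works, 12 to 25 N a good push.
- coupon: The specimen: dark 25 x 25 x 1 mm square bonded to the middle of the plate's top, centre 1.5 mm ahead of the plate's centre, 11 mm ahead of the pad's front edge. Not to be touched. Origin at the centre of its underside.
- leaf (a joint): Lift of the leaf spring in rad: 0 free, about 0.08 with the plate under it. Broad bright steel leaf, 46 mm wide, clamped on the spring block beyond the stop and reaching back over the channel; it rides up by itself and then bears on the plate with about 9 N, so the plate stays where it is left.
- leaf_knuckle (a point): Lowest line of the leaf, middle of its underside: stage x = +50 mm, 15 mm high when free, so 3 mm lower than the plate's top. From here the leaf turns up towards the loading end as a lead-in 16 mm long, its tip at stage x = +35 mm, about 21 mm high.
- driver: Bystander: screwdriver 190 mm long with an orange handle, lying beside the stage. Origin at the middle of its underside.
- screw_dish: Bystander: small steel bowl 68 mm across, 20 mm high, beside the stage. Origin at its underside's centre.
- lens_mount: Bystander: lens in a black square holder on a short post, 86 mm high, beside the stage. Origin at its underside's centre.
- clamp_fork: Bystander: black slotted table clamp 85 x 38 x 12 mm. Origin on its underside.
- tweezers: Bystander: steel tweezers 130 mm long, lying between stage and robot. Origin on its underside.
- solvent: Bystander: amber bottle 44 mm across, 85 mm high, standing off the stage's left side. Origin at its underside's centre.
- power_puck: Bystander: black disc-shaped power sensor 64 mm across, 22 mm high. Origin at its underside's centre.
- pendant: Bystander: hand-held control box 80 x 150 x 42 mm with a red mushroom stop button (70 mm high), on the robot's left. Origin at its underside's centre.
There are look-alikes about, which are no part of the job. Of the things shaped like the plate, the aluminium one is meant.

How it is judged:
By the outcome, as a careful person would: the job done as asked, in the order asked, and still so for the second after the job is handed in, with the robot touching nothing.
It also fails if it takes over 38 s, if anything falls off the work surface, if the arm or the gripper's body presses on something with over 40 N, if the wrist force passes 120 N, or if a joint passes its speed limit or range.

## Working session

There is one attempt and no reset: what is moved stays moved. The work goes in short steps, Python scripts to look and compute and a tool call to move; the robot and the scene stay as the last step left them, time stands still between calls to the robot, and variables do not carry over. Pictures are saved under pics/ and viewed, about 8 in all and at most 12, crops included, and the job is handed in when it is done.

Besides the shell and the picture viewer there is one more tool, called by a JSON object that holds its "fn" and its "kwargs". drive_tool: Moves the arm, as the interface text tells. Its arguments: {"type":"object","properties":{"steps":{"type":"array"},"grip_force":{"type":"number"}},"required":["steps"]}

```bash
mkdir -p pics; cat > h.py <<'E'
import numpy as np, cv2
from workcell import monitor, grab_frame, workorder
from scipy.spatial.transform import Rotation as Ro
def grab(n,f=None):
    g=grab_frame(n); im=g["frame"]
    if f: cv2.imwrite("pics/"+f,im[:,:,::-1])
    return g
def cam(g):
    o=np.array(g["orientation"]); R=o if o.shape==(3,3) else Ro.from_euler('xyz',o).as_matrix()
    f=240/np.tan(np.radians(g["vertical_fov"])/2)
    return R,np.array(g["xyz"]),f,g["cx"],g["cy"]
def ray(g,u,v,z):
    R,t,f,cx,cy=cam(g); d=R@np.array([(u-cx)/f,(v-cy)/f,1]); return t+d*(z-t[2])/d[2]
def proj(g,p):
    R,t,f,cx,cy=cam(g); c=R.T@(np.array(p)-t); return c[0]/c[2]*f+cx,c[1]/c[2]*f+cy
E
python3 - <<'E'
from h import *
for n in("top","side"):
    g=grab(n,n+"1.png"); print({k:v for k,v in g.items() if k!="frame"})
print(monitor.observe())
E
```

```text
{'vertical_fov': 57.51698852998322, 'cx': 319.6806394735608, 'cy': 234.7262078814091, 'xyz': array([0.47935468, 0.08964548, 0.99199283]), 'orientation': array([-3.00948113, -0.01690606, -1.55989976])}
{'vertical_fov': 55.904828336354264, 'cx': 322.6087346770831, 'cy': 247.08522733634877, 'xyz': array([ 0.46486898, -0.51189491,  0.83467017]), 'orientation': array([-2.49728888,  0.00391867, -0.20491774])}
{'clock': 0.1, 'qpos': array([ 1.19978834,  0.521965  , -0.03632981,  1.59994538,  0.02119602,
        1.02110925, -0.11280443]), 'qd': array([-0.00038206,  0.00023588, -0.00031203, -0.00114851, -0.0003541 ,
       -0.00020976,  0.00111527]), 'joint_efforts': array([ 3.02646251e-03, -9.28496718e+01,  1.98368356e+00, -3.70533872e+01,
        1.80785009e-02,  5.29583966e-03, -5.55402312e-05]), 'position': array([ 0.18506687, -0.59666722,  0.24477867]), 'tool_rot': array([-1.57086501e+00,  1.03989769e-03, -1.27000391e+00]), 'force': array([-0.33431876, -0.05524176,  0.7570019 ]), 'moment': array([0.032022  , 0.01304378, 0.00107009]), 'grip_width': 0.0854689393161188}
```

View pics/top1.png

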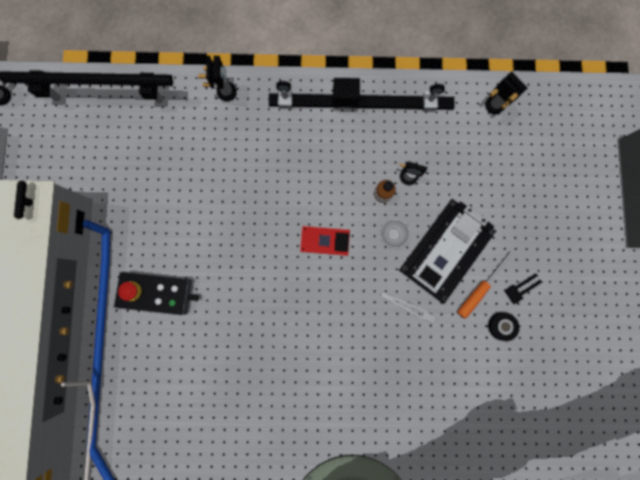

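View pics/side1.png

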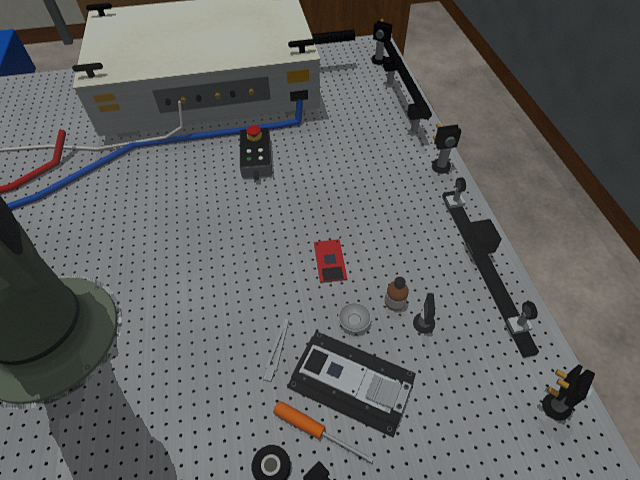

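Top view: the aluminium plate lies in the stage at (447,251), with its pad at about (431,274) and coupon at (440,262). Look-alikes are the red plate at (325,241) and black squares on the rail (346,90). I choose the aluminium plate in the stage and check it in a close crop.

```bash
cat > m.py <<'E'
from h import *
t=grab("top");s=grab("side")
def blobs(g,x0,y0,x1,y1,th,zs,k=4):
    c=cv2.resize(g["frame"][y0:y1,x0:x1],None,fx=k,fy=k,interpolation=cv2.INTER_CUBIC)
    v=c.max(2); m=(v<th).astype(np.uint8)
    for q in cv2.findContours(m,cv2.RETR_LIST,cv2.CHAIN_APPROX_NONE)[0]:
        a=cv2.contourArea(q)
        if a<900: continue
        M=cv2.moments(q); r=cv2.minAreaRect(q)
        for nm,(cx,cy) in (("cen",(M['m10']/a,M['m01']/a)),("rect",r[0])):
            u,w=(cx+.5)/k-.5+x0,(cy+.5)/k-.5+y0
            print(nm,round(a/k/k),np.round([u,w],1),np.round(ray(g,u,w,zs)*1e3,1))
        b=[ray(g,(p[0]+.5)/k-.5+x0,(p[1]+.5)/k-.5+y0,zs)*1e3 for p in cv2.boxPoints(r)]
        print("  corners",[list(np.round(x[:2],0)) for x in b])
    return c
print("top");a=blobs(t,395,195,500,305,95,.018)
print("side");b=blobs(s,285,325,420,435,85,.018)
b=b[:, :]; h=440
o=np.hstack([a[:h],b[:h]]); o=cv2.resize(o,(800,int(800*o.shape[0]/o.shape[1])))
cv2.imwrite("pics/crop1.png",o[:,:,::-1])
E
python3 m.py
```

```text
top
cen 250 [429.9 276.1] [ 519.1 -172.1   18. ]
rect 250 [430.  276.1] [ 519.2 -172.2   18. ]
  corners [[np.float64(520.0), np.float64(-146.0)], [np.float64(544.0), np.float64(-165.0)], [np.float64(519.0), np.float64(-199.0)], [np.float64(494.0), np.float64(-180.0)]]
cen 82 [440.3 261.9] [ 551.1 -196.2   18. ]
rect 82 [440.2 261.9] [ 551.1 -196.1   18. ]
  corners [[np.float64(549.0), np.float64(-181.0)], [np.float64(566.0), np.float64(-194.0)], [np.float64(553.0), np.float64(-211.0)], [np.float64(536.0), np.float64(-198.0)]]
cen 2648 [446.1 250.8] [ 576.2 -210.    18. ]
rect 2648 [447.7 249.9] [ 578.3 -213.5   18. ]
  corners [[np.float64(531.0), np.float64(-95.0)], [np.float64(707.0), np.float64(-225.0)], [np.float64(626.0), np.float64(-334.0)], [np.float64(454.0), np.float64(-202.0)]]
side
cen 152 [334.6 369.7] [ 550.  -196.9   18. ]
rect 152 [334.5 369.8] [ 549.8 -197.1   18. ]
  corners [[np.float64(533.0), np.float64(-200.0)], [np.float64(547.0), np.float64(-179.0)], [np.float64(567.0), np.float64(-194.0)], [np.float64(553.0), np.float64(-215.0)]]
cen 359 [315.6 361.3] [ 518.
[... 338 characters left out ...]
rs [[np.float64(478.0), np.float64(-193.0)], [np.float64(515.0), np.float64(-132.0)], [np.float64(685.0), np.float64(-254.0)], [np.float64(643.0), np.float64(-306.0)]]
cen 7567 [352.8 382.5] [ 577.5 -227.8   18. ]
rect 7567 [353.4 381.9] [ 578.9 -226.8   18. ]
  corners [[np.float64(452.0), np.float64(-212.0)], [np.float64(531.0), np.float64(-97.0)], [np.float64(707.0), np.float64(-242.0)], [np.float64(620.0), np.float64(-338.0)]]
cen 105 [356.3 331.1] [ 609.5 -128.3   18. ]
rect 105 [355.1 330.1] [ 607.8 -125.6   18. ]
  corners [[np.float64(580.0), np.float64(-108.0)], [np.float64(641.0), np.float64(-120.0)], [np.float64(635.0), np.float64(-143.0)], [np.float64(575.0), np.float64(-131.0)]]
```

View pics/crop1.png

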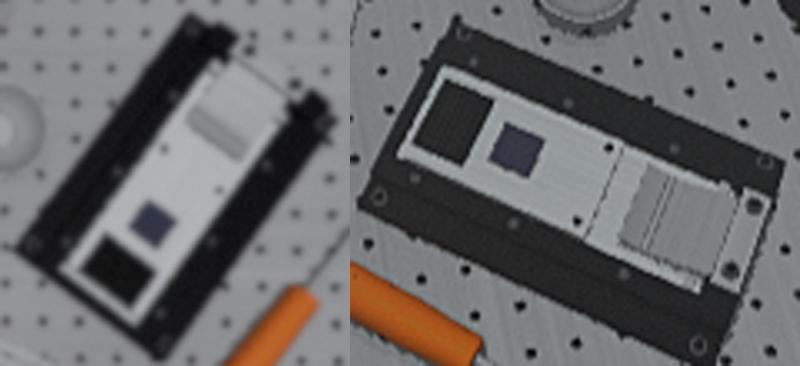

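Both views put the pad at (519, -173) mm and the coupon at (550.5, -196.5). They are 39.5 mm apart, as specified. Stage heading is about -37°, and plate x is about -32 mm in the stage frame, so the travel is about 52 mm. I go above the pad with the fingers shut and the jaw axis across the channel.

{"fn": "drive_tool", "kwargs": {"steps": [0,16.7,21.2,-6.5,-2.7,0,16.7,21.2,-6.5,-2.7,0,16.7,21.2,-6.5,-2.7,0,16.7,21.2,-6.5,-2.7,0,16.7,21.2,-6.5,-2.7]}}

```text
clock: 0.62
position: [0.2692, -0.4898, 0.2125]
tool_rot: [-1.571, 0.0, -1.508]
force: [0.6, -0.0, -0.7]
grip_width: 0.0255
```

{"fn": "drive_tool", "kwargs": {"steps": [0,16.7,21.2,-6.5,-2.7,0,16.7,21.2,-6.5,-2.7,0,16.7,21.2,-6.5,-2.7,0,16.7,21.2,-6.5,-2.7,0,16.7,21.2,-6.5,-2.7]}}

```text
clock: 1.03
position: [0.3527, -0.3838, 0.18]
tool_rot: [-1.571, 0.0, -1.744]
force: [0.4, 0.3, -0.3]
grip_width: 0.0001
```

{"fn": "drive_tool", "kwargs": {"steps": [0,16.7,21.2,-6.5,-2.7,0,16.7,21.2,-6.5,-2.7,0,16.7,21.2,-6.5,-2.7,0,16.7,21.2,-6.5,-2.7,0,16.7,21.2,-6.5,-2.7]}}

```text
clock: 1.45
position: [0.4363, -0.2778, 0.1475]
tool_rot: [-1.571, 0.0, -1.979]
force: [0.3, -0.3, 0.6]
grip_width: -0.0001
```

{"fn": "drive_tool", "kwargs": {"steps": [0,16.7,21.2,-6.5,-2.7,0,16.7,21.2,-6.5,-2.7,0,16.7,21.2,-6.5,-2.7,0,16.7,21.2,-6.5,-2.7,0,16.7,21.2,-6.5,-2.7]}}

```text
clock: 1.87
position: [0.5198, -0.1718, 0.1149]
tool_rot: [-1.571, -0.0, -2.215]
force: [1.3, 0.2, 1.3]
grip_width: 0.0003
```

{"fn": "drive_tool", "kwargs": {"steps": [0,0,0,-20,0,0,0,0,-20,0,0,0,0,-20,0,0,0,0,-10,0,0,0,0,0,0]}}

```text
clock: 2.28
position: [0.5181, -0.1726, 0.0435]
tool_rot: [-1.574, -0.001, -2.212]
force: [-0.8, -0.1, -0.3]
grip_width: -0.0001
```

```bash
python3 - <<'E'
from h import *
t=grab("top");s=grab("side")
p=monitor.observe(); print(p["position"],p["force"])
tip=p["position"]-[0,0,.014]
o=[]
for g in(t,s):
    u,v=proj(g,tip); print(u,v,proj(g,[.519,-.1727,.019]))
    u,v=int(u),int(v); c=g["frame"][v-50:v+50,u-50:u+50]; o.append(cv2.resize(c,(400,400),interpolation=cv2.INTER_CUBIC))
cv2.imwrite("pics/near.png",np.hstack(o)[:,:,::-1])
E
```

```text
[ 0.51920297 -0.17313243  0.04566846] [-0.30809766  0.51815599  0.34473109]
432.0330110703022 275.8629001619502 (np.float64(430.2965480440771), np.float64(276.1710617406873))
315.89341570993344 358.2087704528236 (np.float64(315.8495407516623), np.float64(360.7166829908554))
```

View pics/near.png

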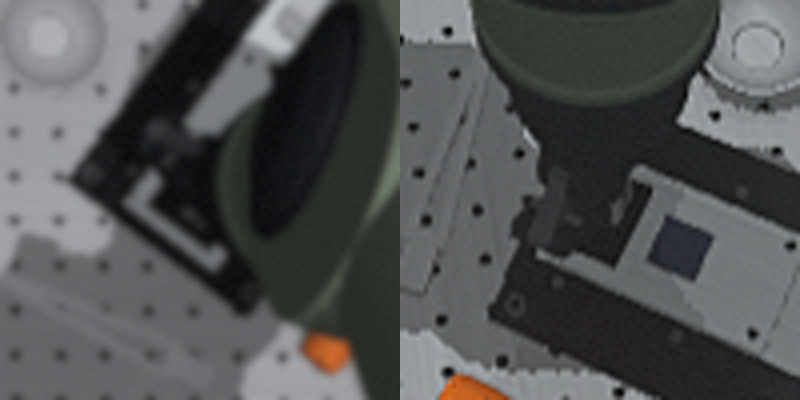

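Side crop: the fingertips hang over the rear half of the black pad at about (590,215). The coupon at (680,247) is clear of them. The top crop agrees. Now I lower onto the pad and watch the force.

{"fn": "drive_tool", "kwargs": {"steps": [0,0,0,-6,0,0,0,0,-3,0,0,0,0,-2,0,0,0,0,-1,0,0,0,0,0,0]}}

```text
clock: 2.8
position: [0.5191, -0.1729, 0.0333]
tool_rot: [-1.571, 0.0, -2.213]
force: [-0.3, -0.1, 0.5]
grip_width: -0.0002
```

{"fn": "drive_tool", "kwargs": {"steps": [0,0,0,-1,0,0,0,0,-1,0,0,0,0,0,0,0,0,0,0,0,0,0,0,0,0]}}

```text
clock: 3.22
position: [0.52, -0.1732, 0.033]
tool_rot: [-1.569, 0.001, -2.213]
force: [-6.2, 3.0, 32.5]
grip_width: 0.0003
```

{"fn": "drive_tool", "kwargs": {"steps": [0,0,0,-0.0,0,0,0,0,0.5,0,0,1.6,-1.2,0,0,0,1.6,-1.2,0,0,0,1.6,-1.2,0,0]}}

```text
clock: 3.63
position: [0.5247, -0.1766, 0.033]
tool_rot: [-1.569, 0.001, -2.212]
force: [-3.2, 3.1, 21.9]
grip_width: 0.0
```

{"fn": "drive_tool", "kwargs": {"steps": [0,1.6,-1.2,0,0,0,1.6,-1.2,0,0,0,1.6,-1.2,0,0,0,1.6,-1.2,0,0,0,1.6,-1.2,0,0]}}

```text
clock: 4.05
position: [0.5327, -0.1826, 0.033]
tool_rot: [-1.569, 0.001, -2.212]
force: [-3.6, 2.2, 21.8]
grip_width: 0.0003
```

{"fn": "drive_tool", "kwargs": {"steps": [0,1.6,-1.2,0,0,0,1.6,-1.2,0,0,0,1.6,-1.2,0,0,0,1.6,-1.2,0,0,0,1.6,-1.2,0,0]}}

```text
clock: 4.47
position: [0.5405, -0.1885, 0.033]
tool_rot: [-1.57, 0.001, -2.213]
force: [-7.9, 3.9, 23.7]
grip_width: 0.0001
```

{"fn": "drive_tool", "kwargs": {"steps": [0,1.6,-1.2,0,0,0,1.6,-1.2,0,0,0,1.6,-1.2,0,0,0,1.6,-1.2,0,0,0,1.6,-1.2,0,0]}}

```text
clock: 4.88
position: [0.5481, -0.1942, 0.033]
tool_rot: [-1.571, 0.001, -2.212]
force: [-6.6, 4.7, 24.2]
grip_width: 0.0001
```

{"fn": "drive_tool", "kwargs": {"steps": [0,1.6,-1.2,0,0,0,1.6,-1.2,0,0,0,1.6,-1.2,0,0,0,1.6,-1.2,0,0,0,0.8,-0.6,0,0]}}

```text
clock: 5.3
position: [0.5555, -0.1997, 0.033]
tool_rot: [-1.571, 0.001, -2.212]
force: [-6.9, 5.3, 24.6]
grip_width: -0.0002
```

{"fn": "drive_tool", "kwargs": {"steps": [0,0.8,-0.6,0,0,0,0.8,-0.6,0,0,0,0.8,-0.6,0,0,0,0.8,-0.6,0,0,0,0,0,0,0]}}

```text
clock: 5.72
position: [0.5587, -0.2021, 0.033]
tool_rot: [-1.57, 0.001, -2.212]
force: [-5.1, 5.0, 22.9]
grip_width: -0.0005
```

{"fn": "drive_tool", "kwargs": {"steps": [0,0.8,-0.6,0,0,0,0.8,-0.6,0,0,0,0.8,-0.6,0,0,0,0.8,-0.6,0,0,0,0.0,0.0,0,0]}}

```text
clock: 6.13
position: [0.5619, -0.2045, 0.033]
tool_rot: [-1.57, 0.001, -2.212]
force: [-5.1, 4.7, 22.7]
grip_width: 0.0001
```

{"fn": "drive_tool", "kwargs": {"steps": [0,0.8,-0.6,0,0,0,0.4,-0.3,0,0,0,0.4,-0.3,0,0,0,0.4,-0.3,0,0,0,0.0,0.0,0,0]}}

```text
clock: 6.55
position: [0.5638, -0.2059, 0.033]
tool_rot: [-1.571, 0.001, -2.212]
force: [-6.0, 4.9, 22.9]
grip_width: 0.0001
```

{"fn": "drive_tool", "kwargs": {"steps": [0,0.8,-0.6,0,0,0,0.4,-0.3,0,0,0,0.4,-0.3,0,0,0,0.4,-0.3,0,0,0,0.0,0.0,0,0]}}

```text
clock: 6.97
position: [0.5649, -0.2067, 0.033]
tool_rot: [-1.573, 0.0, -2.212]
force: [-11.8, 9.3, 30.1]
grip_width: -0.0002
```

{"fn": "drive_tool", "kwargs": {"steps": [0,0.4,-0.3,0,0,0,0.4,-0.3,0,0,0,0,0,0,0,0,0,0,0,0,0,0.0,0.0,0,0]}}

```text
clock: 7.38
position: [0.565, -0.2068, 0.033]
tool_rot: [-1.575, 0.0, -2.212]
force: [-17.2, 12.8, 35.6]
grip_width: 0.0002
```

```bash
python3 - <<'E'
from h import *
s=grab("side");p=monitor.observe(); print(p["position"],p["force"])
c=s["frame"][310:430,290:430]; cv2.imwrite("pics/home.png",cv2.resize(c,(700,600),interpolation=cv2.INTER_CUBIC)[:,:,::-1])
E
```

```text
[ 0.56497741 -0.20681935  0.03298064] [-16.90501205  12.29404744  35.28005768]
```

View pics/home.png

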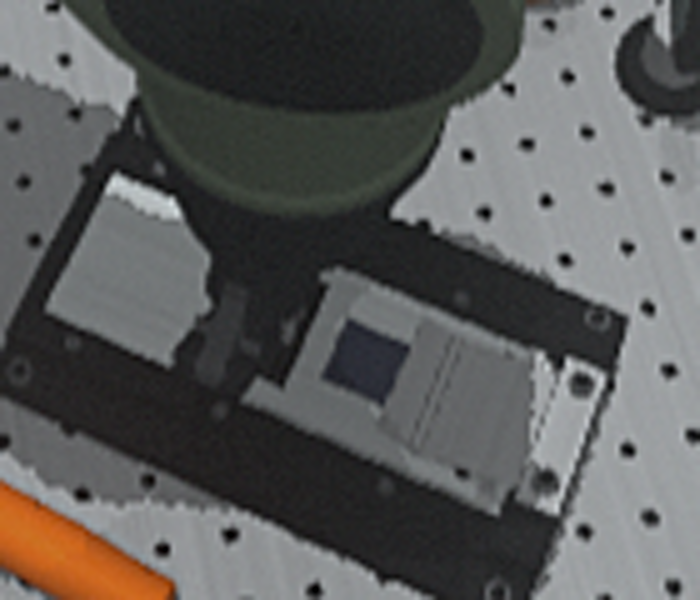

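The force rises from 15 to 21 N along the channel while the position stays put: the plate is on the stop. The picture shows the plate under the leaf, its front edge reaching the stop and the coupon clear at (365,360). I lift straight up.

{"fn": "drive_tool", "kwargs": {"steps": [0,0,0,1,0,0,0,0,2,0,0,0,0,6,0,0,0,0,20,0,0,0,0,30,0]}}

```text
clock: 7.85
position: [0.5652, -0.208, 0.0898]
tool_rot: [-1.574, -0.001, -2.213]
force: [0.0, 0.3, 0.6]
grip_width: -0.0001
```

{"fn": "drive_tool", "kwargs": {"steps": [0,0,0,30,0,0,0,0,30,0,0,-20,-15,10,0,0,-25,-25,0,0,0,-25,-25,0,0]}}

```text
clock: 8.27
position: [0.4962, -0.2737, 0.1622]
tool_rot: [-1.569, 0.001, -2.211]
force: [-0.1, -0.6, -0.4]
grip_width: 0.0
```

{"fn": "drive_tool", "kwargs": {"steps": [0,-25,-25,0,0,0,-25,-25,0,0,0,-25,-25,0,0,0,-20,-20,0,0,0,0,0,0,0]}}

```text
clock: 8.68
position: [0.3967, -0.3729, 0.1615]
tool_rot: [-1.57, -0.002, -2.219]
force: [-1.3, 0.5, 0.3]
grip_width: -0.0002
```

```bash
python3 - <<'E'
from h import *
t=grab("top");s=grab("side");p=monitor.observe(); print(p["position"],p["force"],p["clock"])
c=s["frame"][310:430,290:430]; a=t["frame"][180:320,380:520]
cv2.imwrite("pics/end.png",np.hstack([cv2.resize(a,(400,400),interpolation=cv2.INTER_CUBIC),cv2.resize(c,(400,343),interpolation=cv2.INTER_CUBIC)[:400] if 0 else cv2.copyMakeBorder(cv2.resize(c,(400,343),interpolation=cv2.INTER_CUBIC),0,57,0,0,cv2.BORDER_CONSTANT)])[:,:,::-1])
E
python3 m.py | grep -A2 -E "cen (7|8|9|1..|2..|3..) "
```

```text
[ 0.40076028 -0.36922433  0.16124715] [0.8890688  0.63080775 0.77231102] 8.7833
cen 244 [444.4 256. ] [ 564.5 -205.7   18. ]
rect 244 [444.3 256. ] [ 564.4 -205.6   18. ]
  corners [[np.float64(564.0), np.float64(-179.0)], [np.float64(589.0), np.float64(-198.0)], [np.float64(564.0), np.float64(-232.0)], [np.float64(539.0), np.float64(-213.0)]]
--
cen 158 [362.7 382. ] [ 595.7 -230.5   18. ]
rect 158 [362.8 382.1] [ 595.7 -230.7   18. ]
  corners [[np.float64(578.0), np.float64(-233.0)], [np.float64(593.0), np.float64(-213.0)], [np.float64(613.0), np.float64(-229.0)], [np.float64(598.0), np.float64(-248.0)]]
cen 370 [343.  373.4] [ 563.8 -207.    18. ]
rect 370 [343.1 373.3] [ 564. -207.   18.]
  corners [[np.float64(538.0), np.float64(-214.0)], [np.float64(565.0), np.float64(-179.0)], [np.float64(590.0), np.float64(-199.0)], [np.float64(563.0), np.float64(-234.0)]]
```

View pics/end.png

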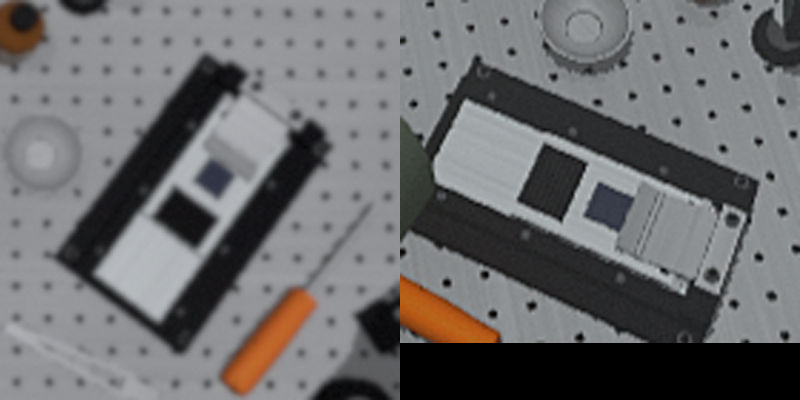

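```bash
python3 -c "
from workcell import workorder; print(workorder.job_done())"
```

```text
the job is handed in; nothing more can be done
None
```

The plate is home against the stop. I pressed its rubber pad with the closed fingertips at about 22–25 N (up to 36 N against the stop) and slid it under the leaf spring. I then lifted straight up and handed the job in at about 9 s.

- **At the stop:** the tool stopped advancing while the force along the channel rose from 15 to 21 N. The plate then stayed where I left it.
- **No slip on the pad:** the pad moved 56.3 mm in the images, and the finger moved 56.2 mm.
- **Clearances:** the coupon stayed clear of the fingers in the pictures. The screwdriver, bowl and tweezers look unmoved in the last picture. It did not show the other things, but the hand stayed clear of them.
- **Disagreement:** my rough outline of the stage gave 52 mm of travel, about 4 mm short of the real stop. I went by the contact force instead. The 56 mm implies a start at plate x of about -36 mm, inside the stated range.

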